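Clamp a panel in the ratchet easel

TASK

Mount the slate panel in the small table easel: pull the clamp up by its T handle to its top tooth and let it hang there on its pawl, then take the panel from the rack, hold it at the easel's lean and lay it on the ledge, centred and flat against the board, without letting it drop or fall back. Then press the pawl's thumb pad and keep it down until the clamp has sunk gently onto the panel's upper edge, and let the pawl go. Leave the other things on the table where they are.

Things in the scene. Friction and masses are not known exactly. Their poses are not given: they have to be found in the camera images.
- board: Leaning face of a fixed wooden table easel, 28 deg back from vertical towards the robot, facing away from it. Origin: middle of the ledge's upper surface, in the plane of the face, 70 mm over the table. x out of the face, y along the ledge, z up the lean. Ledge: y -85 to 85, x 0 to 21, then a lip 9 mm high. Back board: z 0 to 60 only; above it a finger fits behind a panel.
- easel: Foot frame of the easel, fixed to the table; origin on the table. Beside the back board, at board y 44 to 98, stands the grey housing of the toothed rail (board z up to 68, x -24 to 0). The pawl's thumb pad sticks out beside it, on the board's +y side.
- clamp (a joint): Height (m) of the clamp: toothed rail sliding along board z, with foot and T handle. 0 lowest, 0.089 stop. Left alone it hangs on the pawl at multiples of 0.012 (start 0 to 0.024, top tooth 0.084). Pulled up slowly it takes 4 to 12 N. It comes down only while the pawl is held off: it then sinks by its weight (0.36 kg) at about 50 mm/s, and needs no push.
- handle_grip (a point): Middle of the stem of the clamp's wooden T handle, axes as board. Stem 12 mm (x) by 22 mm (y), from 20 mm below this point to 16 mm above it, with a head 20 by 30 mm, 8 mm thick, on top. Moves with the clamp.
- foot_tip (a point): Middle of the rubber underside of the clamp foot, on board z 80 mm above the ledge when clamp is 0, 164 mm on the top tooth. The foot takes up board x -17 to 19, y 49 to 75, and is 12 mm thick: it overhangs the ledge, so a panel must come in under it from the front.
- pawl (a joint): Angle (rad) of the sprung steel pawl. 0: in the teeth. Grows as its thumb pad is pressed along board -z; teeth free from about 0.22; stop 0.30. Springs back when let go (with the foot on a panel it may rest on a tooth at up to 0.17). Pressing takes 3 to 8 N.
- pawl_pad (a point): Middle of the upper face of the pawl's thumb pad, a steel plate 26 mm (board x) by 40 mm (board y), 6 mm thick. Released it lies at board x -10, y 136, z 36; fully pressed it has sunk 16 mm along board -z. Nothing is above it.
- panel: The panel: dark slate-grey plate in a white plaster mount, 160 mm wide (its y), 110 high (z), 14 thick (x), alike on both faces, 0.17 to 0.34 kg. Origin: middle of its lower edge. At the start it stands upright in the rack's slot, its lower 30 mm in the slot.
- rack: Light wooden storage rack fixed to the table, 66 mm (x) by 130 mm (y), 45 mm high, with one slot along its y, 18 mm wide, floor of the slot 15 mm above the table. Origin: middle of its underside.
- solvent: Bystander: white plastic bottle, 52 mm across, 130 mm tall. Origin: middle of its underside.
- jar: Bystander: small amber jar with a black cap, 32 mm across, 50 mm tall. Origin: middle of its underside.
- bowl: Bystander: white ceramic bowl, 90 mm across, 40 mm tall. Origin: middle of its underside.
- tin: Bystander: steel tin, 72 mm across, 85 mm tall. Origin: middle of its underside.
- brush: Bystander: brush lying on the table. Origin: near the middle of its length, at its underside.
- spatula: Bystander: spatula lying on the table. Origin: near the middle of its length, at its underside.
- weight: Bystander: brass weight, 36 mm across, 50 mm tall. Origin: middle of its underside.

How it is judged:
By the outcome, as a careful person would: the job done as asked, in the order asked, and still so for the second after the job is handed in, with the robot touching nothing.
It also fails if it takes over 69 s, if anything falls off the work surface, if the arm or the gripper's body presses on something with over 40 N, if the wrist force passes 120 N, or if a joint passes its speed limit or range.

ROBOT

A 7-joint arm with a two-finger parallel gripper is mounted at the origin on the work surface. World frame = base frame: x ahead of the robot, y to its left, z up, the work surface at z = 0. Lengths are in m, angles in rad, forces in N, time in s.
With the tool pointing down it reaches from about 0.425 to 0.875 m from the base axis. Payload 4.7 kg.
Tool frame: the origin (TCP) lies midway between the tips of the shut fingers; the grasp point (between the pads) lies 19 mm behind it; z points along the fingers, y is the direction in which the jaws open and shut (so a half turn about z gives the same grasp; the last joint's range is limited). The gripper opens to 87 mm and grips with 3 to 60 N. Pads are 19 mm wide; open, the fingers measure 117 mm over their backs; the gripper's body (75 mm by 190 mm) begins 51 mm behind the grasp point.
Start: joints at [1.222, 0.321, -0.07, 1.45, 0.023, 1.371, -0.057], TCP at [0.231, -0.608, 0.184] pointing down, gripper open.
Joint ranges: [-2.86, 2.86], [-0.3, 2.09], [-1.38, 1.24], [0.06, 2.45], [-1.56, 4.7], [0.09, 2.05], [-2.69, 2.69]. Speed limits (rad/s): [2.57, 2.57, 3.14, 3.14, 3.14, 3.14, 3.14].

INTERFACE

Orientations are given as a rotation vector (axis times angle).
In Python, from bench import get_state, eyes, job gives the robot as it stands. The module is installed in compiled form; this text tells all that it offers.
- The arm moves only by the shell command python3 -m jog 'ROWS' [FORCE]. ROWS is JSON, a list that holds one entry, the list of rows, each a list of 5 numbers: the opening, from 0 (shut) to 1 (fully open), then the shift along the tool's x, y, z in units of 40 mm (1.0 is 40 mm), then the turn about the tool's z in units of 5 degrees (1.0 is 5 degrees). In form: [[[jaw, dx, dy, dz, turn], ...]]. A call has 1 to 10 rows; each row shifts and turns the commanded pose from where the row before left it, along the tool's axes as they then stand; what a row does not reach is not made up. A row lasts 1/8 s, in which the tool goes at most 62.5 mm and 10.7 degrees, less where a joint would pass 70% of its speed; a pose out of reach is approached as far as the arm can. A call is refused whole if a number of a shift passes 1 or a number of a turn 1, either way. A call with a gripper value outside its range is refused whole. The fingers move at their own pace and stop on an object; FORCE is the grip in N (left out, the last holds). Time passes only in rows, so rows that do not move let the fingers close. It gives the time, the measured TCP pose, the force and the opening at its end, in the units of the state.
- get_state(): the state, without advancing time (a new reading comes with each control period).
- eyes.get_image(name): name is "scene" or "top"; returns (picture, depth): 400x640x3 uint8, red, green, blue; 400x640 float32, m along the optical axis (not along the pixel's ray), 0 where there is no reading.
- eyes.camera_params(name): a dict with "camera_matrix" (3x3 intrinsics, pixels), "pose" (4x4, takes a point from camera to world coordinates). Camera axes: x right, y down, z forward; pixel columns grow to the right and rows downward; lengths in m; the calibration is good to about 2 mm. A picture is of the moment at which its call begins. camera_params takes no time and is no camera call.
- job.close_job(): hands the job in, once; it reports no verdict.
The state is a dict: "time": time; "joint_positions": joint angles; "qd": joint speeds; "joint_torque": joint torques, N m; "position": TCP position; "tool_rot": TCP orientation; "ft_force": force on the tool from outside, world axes, zero at the start; "torque": the same for the moment, N m; "grip_width": opening from 0.0 (shut) to 1.0 (fully open).
Only numpy, scipy, OpenCV 4.12 (cv2) and the standard library are available. Lean on these libraries where they do the work, as an engineer would, in place of code of your own. Each camera call takes 0.05 s, during which the arm holds its last target. There are 200 camera calls.

## Working session

There is one attempt and no reset: what is moved stays moved. The work goes in short steps, Python scripts to look and compute and a shell command to move; the robot and the scene stay as the last step left them, time stands still between calls to the robot, and variables do not carry over. Pictures are saved under pics/ and viewed, about 8 in all and at most 12, crops included, and the job is handed in when it is done.

```bash
mkdir -p pics; ls
cat > h.py <<'E'
import numpy as np,cv2
from bench import get_state,eyes
def grab(n,name):
    im,d=eyes.get_image(n); np.savez('pics/'+name,im=im,d=d); cv2.imwrite(f'pics/{name}.png',im[:,:,::-1]); return im,d
def pt(n,d,u,v,r=1):
    P=eyes.camera_params(n); K=np.array(P['camera_matrix']);T=np.array(P['pose'])
    w=d[v-r:v+r+1,u-r:u+r+1]; z=np.median(w[w>0])
    return (T@np.r_[z*np.linalg.solve(K,[u,v,1]),1])[:3]
def cloud(n,d):
    P=eyes.camera_params(n); K=np.array(P['camera_matrix']);T=np.array(P['pose'])
    v,u=np.mgrid[:400,:640]; c=np.stack([u,v,np.ones_like(u)],-1)@np.linalg.inv(K).T*d[...,None]
    return c@T[:3,:3].T+T[:3,3]
E
python3 - <<'E'
from h import *
for n in('scene','top'):
    grab(n,n+'0'); p=eyes.camera_params(n); print(n,np.round(p['camera_matrix'],1).tolist(),np.round(p['pose'],3).tolist())
s=get_state(); print(s)
a=cv2.imread('pics/scene0.png');b=cv2.imread('pics/top0.png')
E
```

```text
pics
scene [[439.1, 0.0, 315.9], [0.0, 439.1, 197.5], [0.0, 0.0, 1.0]] [[-0.815, 0.406, -0.414, 1.038], [0.579, 0.545, -0.606, 0.713], [-0.02, -0.733, -0.679, 0.926], [0.0, 0.0, 0.0, 1.0]]
top [[480.2, 0.0, 323.5], [0.0, 480.2, 209.3], [0.0, 0.0, 1.0]] [[-0.03, -0.974, 0.223, 0.267], [-1.0, 0.028, -0.011, 0.005], [0.004, -0.223, -0.975, 1.446], [0.0, 0.0, 0.0, 1.0]]
{'time': 0.1, 'joint_positions': array([ 1.22212343,  0.3217576 , -0.0700835 ,  1.45152162,  0.02259687,
        1.37081711, -0.05690793]), 'qd': array([-0.00029424, -0.00103517,  0.00039591, -0.00241377,  0.00201463,
       -0.00010843,  0.00106195]), 'joint_torque': array([ 2.19806083e-05, -4.92571664e+01, -4.05483618e-01, -3.13398850e+01,
       -6.39014575e-02,  3.95098294e-02,  3.11271674e-05]), 'position': array([ 0.23041916, -0.60719554,  0.18288103]), 'tool_rot': array([-3.08840557e+00, -5.66448378e-01,  6.24405853e-04]), 'ft_force': array([-0.53203197,  0.1478487 , -0.11965655]), 'torque': array([-0.07160539, -0.06660086, -0.05138014]), 'grip_width': 1.0007581788167141}
```

View pics/scene0.png

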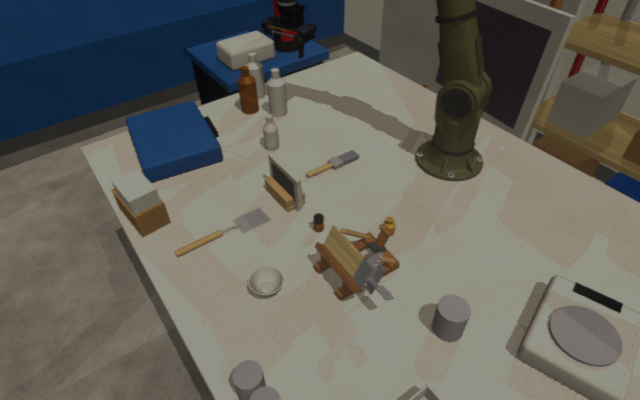

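View pics/top0.png

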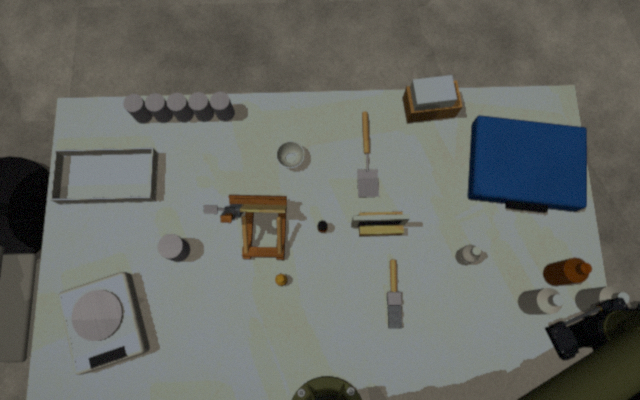

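The scene view shows the easel at (350,260) with its clamp housing at (372,270), the panel in the rack at (286,185), and the jar at (318,222). In the top view the easel is at (262,225), the pad at (210,209), the rack at (380,224) and the weight at (281,280). I'll enlarge these areas.

Run:
```python
from h import *
a=cv2.imread('pics/scene0.png')[140:310,250:430];b=cv2.imread('pics/top0.png')[180:270,190:430]
cv2.imwrite('pics/c1.png',cv2.resize(a,None,fx=3.5,fy=3.5,interpolation=cv2.INTER_CUBIC));cv2.imwrite('pics/c2.png',cv2.resize(b,None,fx=3.33,fy=3.33,interpolation=cv2.INTER_CUBIC))
```

```text
(no output)
```

View pics/c1.png

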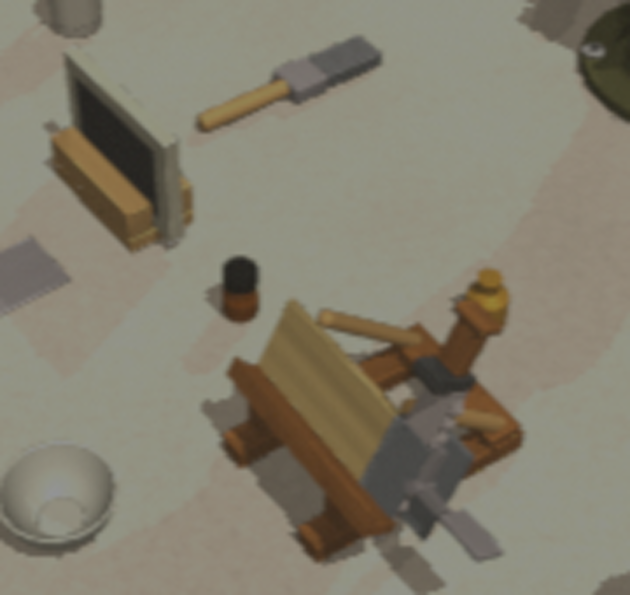

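View pics/c2.png

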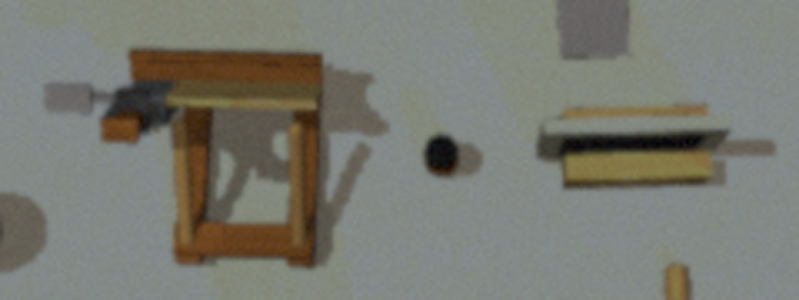

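The crops show the handle head at scene (387,230) and top (226,218), and the board face at scene (344,251). The foot is the dark block at scene (376,247) and the pad is at scene (384,293) and top (210,209). The panel's top edge runs roughly from top (353,220) to (408,220). Next I'll fit these in 3D.

Run:
```python
from h import *
S=np.load('pics/scene0.npz');T=np.load('pics/top0.npz')
cs=cloud('scene',S['d']);ct=cloud('top',T['d'])
def fit(p):
    c=np.median(p,0);
    for _ in range(3):
        u,s,v=np.linalg.svd(p-p.mean(0)); n=v[2]; r=abs((p-p.mean(0))@n); p=p[r<max(.003,2*np.median(r))]
    return p.mean(0),n*np.sign(n[0]),r.std()
f=cs[235:262,332:350].reshape(-1,3)
# polygon of face in scene
m=np.zeros((400,640),np.uint8)
poly=np.array([(292,305),(275,350),(365,460),(385,415)])/3.5+[250,140]
cv2.fillPoly(m,[poly.astype(np.int32)],1); m=cv2.erode(m,np.ones((3,3)))>0
c,n,r=fit(cs[m]);print('face',c,n,r,'lean',np.degrees(np.arcsin(n[2])),'yaw',np.degrees(np.arctan2(n[1],n[0])))
q=lambda N,l:[print(N,k,np.round(pt(N,(S if N=='scene' else T)['d'],*k),4)) for k in l]
q('scene',[(387,229),(386,243),(376,247),(384,293),(383,291),(389,220),(318,218)])
q('top',[(226,218),(225,220),(210,209),(206,209),(214,209),(380,218),(360,219),(400,219),(281,280),(323,226)])
# face edges: points near plane
P=np.concatenate([cs[150:310,250:430].reshape(-1,3),ct[180:270,190:300].reshape(-1,3)]); 
# panel top points
for N,C in(('s',cs),('t',ct)):
    A=C.reshape(-1,3)
    k=(A[:,2]>.10)&(A[:,2]<.15)&(A[:,0]>.35)&(A[:,0]<.65)&(A[:,1]<-.02)&(A[:,1]>-.3)
    B=A[k];print(N,'panel',len(B),B.min(0),B.max(0),np.median(B,0)); 
    B=B[B[:,2]>.118]; 
    if len(B)>5: l=np.polyfit(B[:,1],B[:,0],1);print(l,np.percentile(B[:,2],[5,50,95]),np.percentile(B[:,1],[0,3,97,100]),np.percentile(B[:,0],[3,50,97]))
    k=(A[:,2]>.03)&(A[:,2]<.055)&(A[:,0]>.35)&(A[:,0]<.65)&(A[:,1]<-.05)&(A[:,1]>-.3)
    B=A[k];print('rack',B.min(0),B.max(0))
    k=(A[:,2]>.13)&(A[:,2]<.25)&(A[:,0]>.35)&(A[:,0]<.65)&(A[:,1]>.05)&(A[:,1]<.35);B=A[k]
    print('handle-ish',len(B)); h=B[:,2]
    for lo in np.arange(.13,.22,.01):
        b=B[(h>=lo)&(h<lo+.01)]
        if len(b): print(round(lo,2),len(b),np.round(b.min(0),3),np.round(b.max(0),3))
```

```text
face [0.58879575 0.17045002 0.10234642] [ 0.8864687  -0.04565744  0.46053083] 0.0006979019134673144 lean 27.421366203834523 yaw -2.9484052146578077
scene (387, 229) [0.5341 0.2517 0.2092]
scene (386, 243) [ 0.4244  0.1544 -0.001 ]
scene (376, 247) [0.5665 0.2558 0.1746]
scene (384, 293) [0.5939 0.3225 0.099 ]
scene (383, 291) [0.5908 0.316  0.0967]
scene (389, 220) [0.3948 0.1272 0.0501]
scene (318, 218) [0.547  0.0018 0.0476]
top (226, 218) [0.534  0.2483 0.2116]
top (225, 220) [0.5292 0.2513 0.209 ]
top (210, 209) [0.5863 0.317  0.0984]
top (206, 209) [0.5867 0.3286 0.0978]
top (214, 209) [0.586  0.3056 0.098 ]
top (380, 218) [ 0.54   -0.1671  0.1257]
top (360, 219) [ 0.5388 -0.1108  0.1254]
top (400, 219) [ 0.5365 -0.224   0.1208]
top (281, 280) [0.3814 0.1188 0.05  ]
top (323, 226) [ 0.5366 -0.0069  0.049 ]
s panel 343 [ 0.5403838  -0.24941209  0.10028501] [ 0.55690729 -0.08723033  0.12707326] [ 0.5532175  -0.15819725  0.12035309]
[-0.00285997  0.54884802] [0.11921647 0.12277018 0.12549771] [-0.248298   -0.24365149 -0.09189736 -0.08801583] [0.5415453  0.54952859 0.55607584]
rack 
[... 625 characters left out ...]
0.16995927  0.12342612]
[-5.33338069e-04  5.42669485e-01] [0.11900388 0.12434859 0.12894295] [-0.25085659 -0.24621741 -0.0945096  -0.0910867 ] [0.53608606 0.5427082  0.55001303]
rack [ 0.37328939 -0.24722354  0.03003764] [ 0.57797892 -0.09047972  0.05473925]
handle-ish 201
0.13 3 [0.565 0.236 0.131] [0.568 0.238 0.139]
0.14 5 [0.551 0.236 0.142] [0.562 0.237 0.146]
0.15 2 [0.539 0.237 0.158] [0.548 0.242 0.16 ]
0.16 17 [0.537 0.235 0.161] [0.565 0.241 0.169]
0.17 61 [0.544 0.235 0.17 ] [0.573 0.262 0.18 ]
0.18 21 [0.547 0.236 0.18 ] [0.571 0.259 0.188]
0.19 8 [0.545 0.239 0.19 ] [0.55  0.257 0.199]
0.2 44 [0.523 0.236 0.203] [0.54  0.266 0.21 ]
0.21 40 [0.526 0.235 0.21 ] [0.542 0.264 0.218]
```

```bash
cat >> h.py <<'E'
from scipy.spatial.transform import Rotation as R
PSI=np.radians(-2.6); O=np.array([.605,.180,.07]); L=np.radians(28)
B=np.array([[np.cos(PSI)*np.cos(L),np.sin(PSI)*np.cos(L),np.sin(L)],[-np.sin(PSI),np.cos(PSI),0],[-np.cos(PSI)*np.sin(L),-np.sin(PSI)*np.sin(L),np.cos(L)]]) # rows: board axes
w=lambda b:O+np.array(b)@B
bd=lambda p:(np.array(p)-O)@B.T
def go(target,head=None):
    "units of shift (tool axes after turning) and turn units left"
    s=get_state(); M=R.from_rotvec(s['tool_rot']).as_matrix(); h=np.degrees(np.arctan2(M[1,0],M[0,0])); t=0
    if head is not None: t=(h-head); M=M@R.from_euler('z',t,degrees=True).as_matrix()
    print('t%.1f pos'%s['time'],np.round(s['position'],4),'head %.1f tilt %.2f'%(h,np.degrees(np.arccos(-M[2,2]))),'turn %.2f'%(t/5),'shift',np.round((np.array(target)-s['position'])@M/.04,2),'F',np.round(s['ft_force'],1),'grip %.3f'%s['grip_width'])
E
python3 -m jog '[[[0.7,0.3,0,-0.6,1],[0.7,0.8,0,-0.7,1],[0.7,1,0,-0.8,1],[0.7,1,0,-0.8,1],[0.7,1,-0.3,0,0.7],[0.7,1,-0.7,0,0],[0.7,1,-1,0,0],[0.7,0.5,-1,0,0],[0.7,0,-1,0,0],[0.7,0,-1,0,0]]]' 50
python3 -c "
from h import *
go([.545,.251,.28],-2.6)"
```

```text
time: 1.35
position: [0.5006, -0.3859, 0.299]
tool_rot: [-3.14, 0.073, 0.002]
ft_force: [0.2, 0.5, 0.7]
grip_width: 0.7
t1.4 pos [ 0.5006 -0.3859  0.299 ] head -2.7 tilt 0.08 turn -0.01 shift [  0.39 -15.96   0.49] F [0.2 0.5 0.7] grip 0.700
```

```bash
python3 -m jog '[[[0.7,0,-1,0,0],[0.7,0.1,-1,0,0],[0.7,0.1,-1,0,0],[0.7,0.1,-1,0,0],[0.7,0.1,-1,0,0],[0.7,0,-1,0,0],[0.7,0,-1,0,0],[0.7,0,-1,0,0],[0.7,0,-1,0,0],[0.7,0,-1,0,0]]]' >/dev/null
python3 -m jog '[[[0.7,0,-1,0,0],[0.7,0,-1,0,0],[0.7,0,-1,0,0],[0.7,0,-0.9,0,0],[0.7,0,-0.6,0.2,0],[0.7,0,-0.4,0.2,0],[0.7,0,0,0,0],[0.7,0,0,0,0]]]' >/dev/null
python3 - <<'E'
from h import *
go([.545,.251,.181],-2.6)
for n in('scene','top'): grab(n,n+'1')
# refine pad & head from stored first frames, board coords
for n in('scene','top'):
    c=bd(cloud(n,np.load(f'pics/{n}0.npz')['d'])).reshape(-1,3)
    for nm,lo,hi in(('head',(-.03,.03,.152),(.03,.11,.175)),('pad',(-.04,.108,.02),(.02,.18,.05)),('face',(-.006,-.1,.01),(.006,.1,.058)),('foot',(-.03,.03,.095),(.03,.1,.125))):
        k=np.all((c>lo)&(c<hi),1);q=c[k];print(n,nm,len(q),np.round(np.percentile(q,[2,50,98],axis=0),4).tolist())
E
```

```text
t3.6 pos [0.545  0.2055 0.2838] head -2.8 tilt 0.06 turn -0.04 shift [-0.05 -1.14  2.57] F [-0.6 -0.5 -0.2] grip 0.699
scene head 70 [[-0.0086, 0.0558, 0.1524], [0.0048, 0.0705, 0.1566], [0.0114, 0.0828, 0.1577]]
scene pad 152 [[-0.0191, 0.1097, 0.0268], [-0.0043, 0.1368, 0.0327], [0.0064, 0.1575, 0.0352]]
scene face 1057 [[-0.0044, -0.075, 0.011], [0.0013, 0.0145, 0.0357], [0.0043, 0.0896, 0.0576]]
scene foot 177 [[-0.0131, 0.0557, 0.0963], [0.0071, 0.0736, 0.1121], [0.0222, 0.0813, 0.123]]
top head 84 [[-0.0106, 0.0524, 0.1538], [-0.0021, 0.0664, 0.1587], [0.0075, 0.0816, 0.1637]]
top pad 132 [[-0.0216, 0.1118, 0.0288], [-0.009, 0.1336, 0.0352], [0.0032, 0.1533, 0.0404]]
top face 248 [[-0.0055, -0.0784, 0.0107], [-0.0013, -0.002, 0.0336], [0.0005, 0.0806, 0.0575]]
top foot 91 [[-0.0154, 0.0531, 0.1058], [0.008, 0.0625, 0.1149], [0.0187, 0.0792, 0.1213]]
```

```bash
python3 -m jog '[[[0.7,-0.05,-0.7,0,0],[0.7,0,-0.44,0.2,0],[0.7,0,0,0.6,0],[0.7,0,0,0.6,0],[0.7,0,0,0.6,0],[0.7,0,0,0.4,0],[0.7,0,0,0.15,0],[0.7,0,0,0,0]]]' 50
python3 - <<'E'
from h import *
go([.545,.251,.181],-2.6)
for n in('scene','top'):
    c=bd(cloud(n,np.load(f'pics/{n}0.npz')['d'])).reshape(-1,3)
    k=np.all((c>(0.019,-.13,-.02))&(c<(.035,.13,.014)),1);q=c[k];print(n,len(q),np.round(np.percentile(q,[0,2,50,98,100],axis=0),4).tolist())
    e=q[abs(q[:,2]-.007)<.004]; print(np.polyfit(e[:,1],e[:,0],1),np.percentile(e[:,1],[0,1,99,100]))
im=np.load('pics/scene1.npz')['im'][150:310,280:440,::-1]
cv2.imwrite('pics/c3.png',cv2.resize(im,None,fx=3.5,fy=3.5,interpolation=cv2.INTER_CUBIC))
E
```

```text
time: 4.7
position: [0.5448, 0.2526, 0.1819]
tool_rot: [3.141, -0.074, 0.0]
ft_force: [1.0, 0.2, 0.5]
grip_width: 0.7
t4.7 pos [0.5448 0.2526 0.1819] head -2.7 tilt 0.00 turn -0.02 shift [0.01 0.04 0.02] F [1.  0.2 0.5] grip 0.700
scene 428 [[0.0195, -0.0816, -0.0117], [0.0222, -0.0765, -0.0108], [0.0271, 0.0137, -0.0], [0.0298, 0.0895, 0.008], [0.031, 0.0912, 0.0091]]
[0.00204869 0.0262829 ] [-0.08074275 -0.07667424  0.08909969  0.09004119]
top 169 [[0.0191, -0.0805, -0.0101], [0.0195, -0.0773, -0.0072], [0.0236, 0.0044, 0.0064], [0.0261, 0.086, 0.0136], [0.0269, 0.0883, 0.0139]]
[0.00702092 0.02262615] [-0.08054925 -0.07777665  0.0880753   0.0882872 ]
```

```bash
sed -i 's/O=np.array(\[.605,.180,.07\])/O=np.array([.6052,.1845,.07])/' h.py
python3 -m jog '[[[0,0,0,0,0],[0,0,0,0,0],[0,0,0,0,0],[0,0,0,0,0],[0,0,0,0,0],[0,0,0,0,0]]]' 50
python3 - <<'E'
from h import *
print(np.round(63e-3*B[2],4), bd(get_state()['position']))
M=R.from_rotvec(get_state()['tool_rot']).as_matrix(); print(np.round(.063*B[2]@M/.04,3))
E
```

```text
time: 5.45
position: [0.5447, 0.2526, 0.1818]
tool_rot: [3.141, -0.074, -0.0]
ft_force: [-0.7, -0.4, -0.1]
grip_width: 0.1
[-0.0295  0.0013  0.0556] [-0.00358321  0.06531086  0.12853907]
[-0.739  0.002 -1.391]
```

Run:
```python
from h import *
go([.545,.251,.181]);im,_=grab('scene','scene2')
go([.545,.251,.181])
cv2.imwrite('pics/c4.png',cv2.resize(im[130:310,270:450,::-1],None,fx=3.3,fy=3.3,interpolation=cv2.INTER_CUBIC))
```

```text
t5.5 pos [0.5447 0.2526 0.1818] head -2.7 tilt 0.00 turn 0.00 shift [0.01 0.04 0.02] F [-0.7 -0.4 -0.1] grip 0.100
t5.5 pos [0.5447 0.2526 0.1818] head -2.7 tilt 0.01 turn 0.00 shift [0.01 0.04 0.02] F [-0.4 -0.9 -0.1] grip 0.062
```

View pics/c4.png

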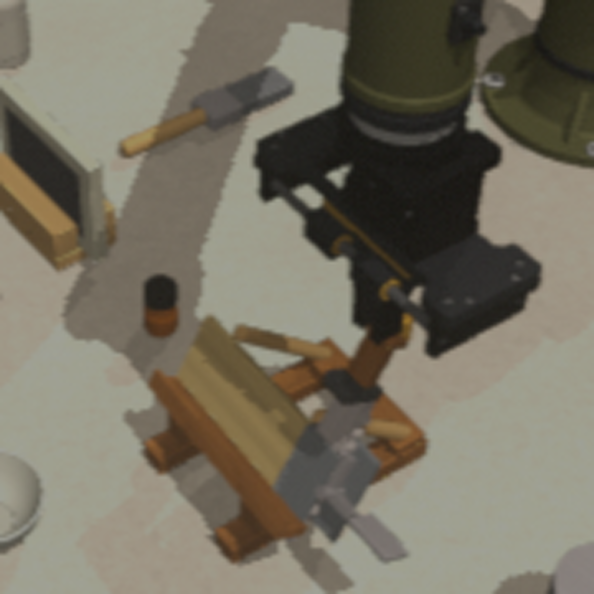

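The view shows the fingers nearly shut at (375,310), with the stem visible below them. I can't tell whether they hold anything, so I'll check numerically.

Run:
```python
from h import *
def proj(n,p):
    P=eyes.camera_params(n);c=np.linalg.inv(P['pose'])@np.r_[p,1];q=np.array(P['camera_matrix'])@c[:3];return q[:2]/q[2]
s=get_state();print('tcp in crop',(proj('scene',s['position'])-[270,130])*3.3,'head0',(proj('scene',[.535,.2505,.212])-[270,130])*3.3,'tcp top',proj('top',s['position']))
z=np.load('pics/scene2.npz');c=cloud('scene',z['d'])
for v in range(206,252,3):
    print(v,[tuple(int(1000*x) for x in c[v,u]) for u in range(376,398,3)])
im,d=grab('top','top2');go([0,0,0])
```

```text
tcp in crop [371.71734217 361.83305079] head0 [384.24616829 323.45373076] tcp top [226.61460268 216.42451533]
206 [(576, 252, 305), (577, 261, 312), (573, 266, 314), (572, 273, 318), (574, 283, 327), (572, 289, 331), (574, 298, 339), (569, 301, 338)]
209 [(584, 261, 308), (583, 269, 314), (576, 270, 310), (573, 275, 312), (572, 283, 318), (575, 292, 327), (573, 299, 331), (568, 302, 330)]
212 [(583, 261, 299), (584, 271, 307), (582, 277, 311), (578, 281, 312), (574, 285, 313), (573, 292, 317), (575, 301, 326), (574, 308, 331)]
215 [(584, 263, 292), (585, 272, 301), (587, 282, 309), (582, 285, 309), (578, 289, 310), (567, 287, 301), (559, 288, 297), (573, 309, 323)]
218 [(558, 238, 247), (556, 245, 251), (585, 281, 299), (585, 289, 305), (581, 293, 306), (575, 296, 305), (539, 272, 264), (584, 319, 329)]
221 [(556, 237, 236), (556, 246, 243), (548, 247, 240), (582, 287, 294), (555, 271, 263), (580, 301, 304), (575, 305, 304), (587, 322, 326)]
224 [(557, 239, 229), (557, 247, 236), (547, 247, 230), (559, 267, 254), (550, 267, 249), (540, 267, 242), (581, 311, 305), (577, 315, 306)]
227
[... 640 characters left out ...]
150, -3), (394, 154, -4), (389, 161, 0)]
242 [(556, 244, 174), (553, 250, 177), (554, 260, 187), (545, 261, 182), (417, 155, 0), (412, 161, 1), (402, 163, -2), (397, 169, 0)]
245 [(562, 251, 175), (557, 255, 175), (551, 259, 174), (431, 158, 0), (425, 163, 0), (415, 166, -4), (411, 172, -1), (406, 179, 1)]
248 [(569, 259, 176), (564, 262, 176), (554, 262, 169), (545, 263, 164), (430, 170, -3), (424, 175, -2), (418, 180, -1), (412, 185, -1)]
251 [(572, 263, 172), (560, 260, 161), (553, 263, 158), (465, 192, 29), (460, 197, 31), (434, 185, 1), (424, 187, -3), (418, 192, -3)]
t5.5 pos [0.5447 0.2526 0.1818] head -2.7 tilt 0.01 turn 0.00 shift [-13.3    6.95   4.55] F [-0.7 -0.1 -0.5] grip 0.037
```

The point cloud puts the fingertips at about z 0.218 while the state reports 0.182. They are shut above the head, so the real tip is about 36 mm higher than reported. I'll reopen, go down part of the way and measure again.

```bash
python3 -m jog '[[[0.75,0,0,0,0],[0.75,0,0,0,0],[0.75,0,0,0,0],[0.75,0,0,0,0],[0.75,0,0,0,0],[0.75,0,0,0,0],[0.75,0,0,0,0],[0.75,0,0.05,0.2,0],[0.75,0,0,0.2,0],[0.75,0,0,0,0]]]' 50
python3 - <<'E'
from h import *
s=get_state()
for n in('scene','top'):
    im,d=grab(n,n+'3'); c=cloud(n,d).reshape(-1,3)
    k=(abs(c[:,0]-.545)<.06)&(abs(c[:,1]-.2526)<.13)&(c[:,2]>.19)
    q=c[k]; f=q[(abs(q[:,0]-.55)<.012)]
    for y0 in np.arange(.17,.34,.01):
        g=f[(f[:,1]>=y0)&(f[:,1]<y0+.01)]
        if len(g): print(n,round(y0,2),len(g),np.round([g[:,2].min(),g[:,2].max()],3),end=' | ')
    print()
im=np.load('pics/scene3.npz')['im']
cv2.imwrite('pics/c5.png',cv2.resize(im[160:280,330:450,::-1],None,fx=5,fy=5,interpolation=cv2.INTER_CUBIC))
go([.545,.251,.145])
E
```

```text
time: 6.8
position: [0.544, 0.2501, 0.1645]
tool_rot: [3.14, -0.074, -0.003]
ft_force: [-0.2, -0.1, -0.3]
grip_width: 0.746
scene 0.17 39 [0.282 0.317] | scene 0.18 49 [0.293 0.317] | scene 0.19 21 [0.294 0.621] | scene 0.2 58 [0.205 0.621] | scene 0.21 209 [0.202 0.621] | scene 0.22 38 [0.607 0.618] | scene 0.23 34 [0.208 0.612] | scene 0.24 75 [0.19  0.611] | scene 0.25 96 [0.19  0.612] | scene 0.26 113 [0.191 0.612] | scene 0.27 154 [0.356 0.615] | scene 0.28 864 [0.201 0.614] | scene 0.29 415 [0.204 0.611] | scene 0.3 433 [0.312 0.607] | scene 0.31 46 [0.312 0.316] | scene 0.32 47 [0.311 0.317] | scene 0.33 75 [0.272 0.316] | 
top 0.17 40 [0.311 0.319] | top 0.18 30 [0.295 0.318] | top 0.19 80 [0.294 0.622] | top 0.2 96 [0.293 0.623] | top 0.21 64 [0.295 0.624] | top 0.22 66 [0.58  0.619] | top 0.23 70 [0.591 0.615] | top 0.24 71 [0.609 0.616] | top 0.25 63 [0.608 0.614] | top 0.26 59 [0.604 0.615] | top 0.27 54 [0.6   0.613] | top 0.28 46 [0.595 0.614] | top 0.29 34 [0.588 0.612] | top 0.3 5 [0.594 0.604] | top 0.33 5 [0.313 0.317] | 
t6.9 pos [0.5445 0.2506 0.1656] head -2.7 tilt 0.02 turn 0.00 shift [ 0.01 -0.01  0.51] F [-0.  -0.6  0.2] grip 0.749
```

View pics/c5.png

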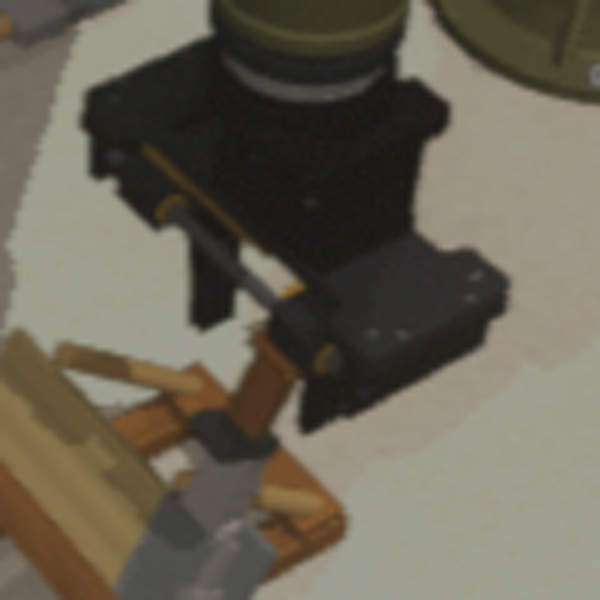

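The fingers now straddle the T head, with tips at about z 0.203 (offset +37 mm confirmed). I'll go 20 mm lower and close.

```bash
python3 -m jog '[[[0.75,0,0,0.25,0],[0.75,0,0,0.25,0],[0.3,0,0,0,0],[0.2,0,0,0,0],[0.1,0,0,0,0],[0,0,0,0,0],[0,0,0,0,0],[0,0,0,0,0]]]' 50
python3 -c "
from h import *
go([.545,.251,.145])"
```

```text
time: 7.9
position: [0.5448, 0.2504, 0.1461]
tool_rot: [3.14, -0.075, 0.001]
ft_force: [-0.6, -1.6, 2.0]
grip_width: 0.323
t7.9 pos [0.5448 0.2504 0.1461] head -2.7 tilt 0.02 turn 0.00 shift [ 0.01 -0.01  0.03] F [-0.6 -1.6  2. ] grip 0.323
```

```bash
python3 -m jog '[[[0,-0.07,0,-0.132,0],[0,-0.07,0,-0.132,0],[0,-0.07,0,-0.132,0],[0,-0.07,0,-0.132,0],[0,-0.07,0,-0.132,0],[0,-0.07,0,-0.132,0],[0,-0.07,0,-0.132,0],[0,-0.07,0,-0.132,0],[0,-0.07,0,-0.132,0],[0,-0.07,0,-0.132,0]]]' 50
python3 -m jog '[[[0,0,0,0,0]]]'
python3 - <<'E'
from h import *
go([.545,.251,.145])
im,d=grab('scene','scene4');c=bd(cloud('scene',d)).reshape(-1,3)
for z0 in np.arange(.1,.24,.004):
    q=c[(abs(c[:,0])<.025)&(abs(c[:,1]-.062)<.016)&(abs(c[:,2]-z0-.002)<.002)]
    if len(q): print(round(z0,3),len(q),np.round(np.percentile(q[:,0],[5,95]),3),end=' | ')
cv2.imwrite('pics/c6.png',cv2.resize(im[160:300,310:450,::-1],None,fx=4,fy=4,interpolation=cv2.INTER_CUBIC))
E
```

```text
time: 9.15
position: [0.5177, 0.2519, 0.197]
tool_rot: [-3.14, 0.075, -0.002]
ft_force: [4.9, 1.6, -9.6]
grip_width: 0.319
time: 9.28
position: [0.5166, 0.2519, 0.199]
tool_rot: [3.141, -0.074, 0.0]
ft_force: [0.8, -0.2, 1.2]
grip_width: 0.316
t9.3 pos [0.5166 0.2519 0.199 ] head -2.7 tilt 0.02 turn 0.00 shift [ 0.71 -0.01  1.35] F [ 0.8 -0.2  1.2] grip 0.316
0.1 15 [-0.005 -0.001] | 0.104 19 [-0.008 -0.   ] | 0.108 16 [-0.004 -0.   ] | 0.112 21 [-0.01 -0.  ] | 0.116 15 [-0.011 -0.001] | 0.12 18 [-0.004 -0.001] | 0.124 20 [-0.008 -0.001] | 0.128 21 [-0.007 -0.001] | 0.132 14 [-0.005 -0.001] | 0.136 19 [-0.008 -0.001] | 0.14 19 [-0.009 -0.001] | 0.144 17 [-0.004 -0.   ] | 0.148 15 [-0.008  0.001] | 0.152 14 [-0.014 -0.002] | 0.156 6 [-0.012 -0.   ] | 0.16 19 [-0.008  0.021] | 0.164 27 [-0.007  0.022] | 0.168 30 [-0.005  0.022] | 0.172 62 [-0.008  0.022] | 0.176 15 [0.    0.007] | 0.18 13 [0.005 0.007] | 0.184 22 [0.004 0.008] | 0.188 18 [0.003 0.01 ] | 0.192 18 [0.001 0.014] | 0.196 21 [0.004 0.014] | 0.2 20 [0.003 0.017] | 0.204 17 [0.005 0.019] | 0.208 7 [0.014 0.021] | 0.212 3 [0.016 0.023] | 0.216 1 [0.024 0.024] | 0.22 2 [0.025 0.025] |
```

View pics/c6.png

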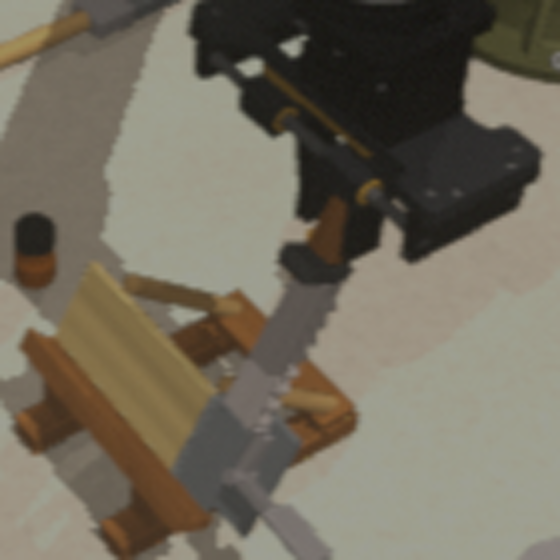

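The clamp is up with its foot at about board z 0.162–0.176, near the top tooth. I'll pull a little further until the stop is felt.

```bash
python3 -m jog '[[[0,-0.024,0,-0.044,0],[0,-0.024,0,-0.044,0],[0,0,0,0,0]]]' 50
python3 -m jog '[[[0,-0.012,0,-0.022,0],[0,0,0,0,0]]]' 50
python3 -m jog '[[[0,-0.012,0,-0.022,0],[0,0,0,0,0]]]' 50
```

```text
time: 9.7
position: [0.5148, 0.252, 0.2023]
tool_rot: [3.141, -0.074, 0.001]
ft_force: [2.5, -0.9, -1.6]
grip_width: 0.319
time: 9.95
position: [0.5144, 0.252, 0.2031]
tool_rot: [3.141, -0.074, 0.001]
ft_force: [2.7, 0.1, -1.5]
grip_width: 0.315
time: 10.2
position: [0.5141, 0.252, 0.2037]
tool_rot: [-3.141, 0.075, -0.001]
ft_force: [4.5, -0.1, -4.5]
grip_width: 0.316
```

```bash
python3 -m jog '[[[0,0.035,0,0.066,0],[0,0.03,0,0.055,0],[0,0,0,0,0],[0.5,0,0,0,0],[0.8,0,0,0,0],[0.8,0,0,0,0],[0.8,0,0,0,0],[0.8,0,0,0,0],[0.8,0,0,0,0],[0.8,0,0,0,0]]]' 50
python3 -m jog '[[[0.8,0,0,-0.5,0],[0.8,0,0,-0.8,0],[0.8,0,0,-0.6,0],[0.8,0,0,0,0]]]' 40
python3 - <<'E'
from h import *
im,d=grab('scene','scene5');c=bd(cloud('scene',d)).reshape(-1,3)
q=c[(c[:,0]>.008)&(c[:,0]<.024)&(abs(c[:,1]-.062)<.012)&(c[:,2]>.14)&(c[:,2]<.19)]
print(len(q),np.round(np.percentile(q[:,2],[2,10,50,90,98]),4))
go([.546,-.189,.16],88)
E
```

```text
time: 11.45
position: [0.5164, 0.2519, 0.199]
tool_rot: [3.141, -0.074, -0.0]
ft_force: [-0.2, -0.3, 0.2]
grip_width: 0.795
time: 11.95
position: [0.5173, 0.2527, 0.277]
tool_rot: [-3.139, 0.074, -0.005]
ft_force: [-0.6, 0.6, -0.2]
grip_width: 0.799
71 [0.1613 0.1628 0.1706 0.1738 0.1804]
t12.0 pos [0.5167 0.2522 0.2754] head -2.7 tilt 0.07 turn -18.14 shift [-11.     1.11   2.88] F [-0.6 -0.4 -0.3] grip 0.795
```

Run:
```python
from h import *
print(np.round(get_state()['joint_positions'],2))
for n in('scene','top'):
    im,d=grab(n,n+'6');c=cloud(n,d).reshape(-1,3)
    q=c[(abs(c[:,0]-.546)<.03)&(abs(c[:,1]+.168)<.095)&(c[:,2]>.06)&(c[:,2]<.14)]
    f=q[q[:,2]<.118]; a=np.polyfit(f[:,1],f[:,0],1); t=q[q[:,2]>.1225]; b=np.polyfit(t[:,1],t[:,0],1)
    print(n,'face yaw slope',a,np.polyval(a,-.168),'top',b,np.polyval(b,-.168),'z',np.percentile(t[:,2],[50,98]),'y',np.percentile(q[:,1],[.5,99.5]))
```

```text
[ 0.07  0.18 -0.65  1.48  0.11  1.52 -2.2 ]
scene face yaw slope [-0.02324805  0.5505628 ] 0.554468468355243 top [0.00457278 0.5502008 ] 0.5494325776563461 z [0.12374827 0.12638679] y [-0.24905041 -0.08795775]
top face yaw slope [0.00776437 0.53769432] 0.5363899099110492 top [-0.00277042  0.54229323] 0.5427586650105108 z [0.1250673  0.13066007] y [-0.24937432 -0.09057721]
```

```bash
python3 -m jog '[[[1,0,0.9,-0.5,-1],[1,-0.08,0.9,-0.2,-1],[1,-0.16,0.89,0,-1],[1,-0.23,0.87,0,-1],[1,-0.31,0.85,0,-1],[1,-0.38,0.82,0,-1],[1,-0.45,0.78,0,-1],[1,-0.52,0.74,0,-1],[1,-0.58,0.69,0,-1],[1,-0.64,0.64,0,-1]]]' 40 >/dev/null
python3 -m jog '[[[1,-0.4,0.3,0.1,-1],[1,-0.3,0.2,0.2,-1],[1,-0.3,0.2,0.2,-1],[1,-0.3,0.1,0.2,-1],[1,-0.2,0,0,-1],[1,0,0,0,-1],[1,0,0,0,-1],[1,0,0,0,-1],[1,0,0,0,-0.5],[1,0,0,0,0]]]' 40
python3 -c "
from h import *
go([.5455,-.189,.10],90)"
```

```text
time: 14.6
position: [0.4907, -0.1772, 0.2738]
tool_rot: [-2.225, -2.215, 0.001]
ft_force: [-0.4, 0.0, 0.2]
grip_width: 1.0
t14.6 pos [ 0.4907 -0.1772  0.2738] head 89.8 tilt 0.12 turn -0.05 shift [-0.3   1.38  4.34] F [-0.4  0.   0.2] grip 1.000
```

```bash
python3 -m jog '[[[1,-0.15,0.7,0.3,0],[1,-0.15,0.68,0.8,0],[1,0,0,1,0],[1,0,0,1,0],[1,0,0,0.8,0],[1,0,0,0.4,0],[1,0,0,0,0]]]' 40
python3 - <<'E'
from h import *
go([.5455,-.189,.058],90)
for n in('scene','top'):
    im,d=grab(n,n+'7'); c=cloud(n,d).reshape(-1,3)
    f=c[(abs(c[:,0]-.5455)<.065)&(abs(c[:,1]+.189)<.013)&(c[:,2]>.10)&(c[:,2]<.3)]
    for x0 in np.arange(.48,.62,.01):
        g=f[(f[:,0]>=x0)&(f[:,0]<x0+.01)]
        if len(g): print(n,round(x0,2),len(g),np.round(np.percentile(g[:,2],[0,5,100]),3),end=' | ')
    print()
E
```

```text
time: 15.48
position: [0.5456, -0.1893, 0.1021]
tool_rot: [-2.224, -2.215, 0.002]
ft_force: [-0.3, -0.3, 1.0]
grip_width: 1.0
t15.5 pos [ 0.5456 -0.1893  0.1021] head 89.8 tilt 0.13 turn -0.05 shift [ 0.01 -0.    1.1 ] F [-0.3 -0.3  1. ] grip 1.000
scene 0.48 12 [0.231 0.241 0.253] | scene 0.49 38 [0.14  0.149 0.253] | scene 0.5 94 [0.138 0.143 0.229] | scene 0.54 17 [0.12  0.12  0.127] | scene 0.55 35 [0.103 0.104 0.241] | scene 0.56 57 [0.241 0.247 0.294] | scene 0.57 16 [0.242 0.243 0.254] | scene 0.59 34 [0.135 0.141 0.231] | scene 0.6 50 [0.138 0.141 0.192] | 
top 0.6 3 [0.229 0.229 0.233] |
```

```bash
python3 -m jog '[[[1,0,0,0.4,0],[1,0,0,0.4,0],[1,0,0,0.27,0],[0.5,0,0,0,0],[0.3,0,0,0,0],[0,0,0,0,0],[0,0,0,0,0],[0,0,0,0,0],[0,0,0,0,0],[0,0,0,0,0]]]' 35
python3 -m jog '[[[0,0,0,0,0],[0,0,0,0,0],[0,0,0,-0.05,0],[0,0,0,-0.1,0],[0,0,0,-0.2,0],[0,0,0,0,0]]]' 35
```

```text
time: 16.82
position: [0.5465, -0.1895, 0.0603]
tool_rot: [2.225, 2.217, -0.0]
ft_force: [1.0, -0.2, 0.1]
grip_width: 0.285
time: 17.58
position: [0.5469, -0.1897, 0.0753]
tool_rot: [2.225, 2.216, 0.0]
ft_force: [0.0, -1.1, -2.3]
grip_width: 0.154
```

```bash
python3 -m jog '[[[0,0,0,-0.5,0],[0,0,0,-0.8,0],[0,0,0,-0.9,0],[0,0,0,-0.8,0],[0,0,0,-0.6,0.25],[0,0.4,0.3,0,0.25],[0,0.8,0.4,0,0],[0,0.8,0.4,0,0],[0,0.8,0.3,0,0],[0,0.8,0,0,0]]]' 35
python3 -c "
from h import *
go([.6097,.1638,.22],87.4)
print(get_state()['joint_positions'])"
```

```text
time: 18.82
position: [0.6094, -0.0469, 0.2178]
tool_rot: [-2.273, -2.168, -0.0]
ft_force: [-0.3, -0.4, -2.3]
grip_width: 0.157
t18.8 pos [ 0.6094 -0.0469  0.2178] head 87.3 tilt 0.02 turn -0.02 shift [ 5.26 -0.23 -0.05] F [-0.3 -0.4 -2.3] grip 0.157
[ 0.36711062  0.24958827 -0.40285514  1.49092822  0.09768457  1.42112579
 -0.08630292]
```

```bash
python3 -m jog '[[[0,0.8,-0.1,0,0],[0,0.8,-0.1,0,0],[0,0.8,0,0,0],[0,0.8,0,0,0],[0,0.7,0,0,0],[0,0.6,0,0,0],[0,0.4,0,0,0],[0,0,0,0,0],[0,0,0,0,0]]]' 35
python3 - <<'E'
from h import *
for n in('scene','top'):
    im,d=grab(n,n+'8'); C=cloud(n,d); c=C.reshape(-1,3)
    q=c[(abs(c[:,0]-.61)<.03)&(abs(c[:,1]-.185)<.1)&(c[:,2]>.14)&(c[:,2]<.225)]
    print(n,len(q),'y',np.percentile(q[:,1],[.5,99.5]),'z',np.percentile(q[:,2],[.5,99.5])); 
    if n=='scene':
        f=q[(abs(q[:,1]-.185)<.07)&(q[:,2]<.21)]; A=np.c_[f[:,1]-.185,f[:,2]-.19,np.ones(len(f))];s=np.linalg.lstsq(A,f[:,0],rcond=None)[0]
        r=abs(A@s-f[:,0])<.004;s=np.linalg.lstsq(A[r],f[r,0],rcond=None)[0];print('front face: slope y,z, x',s,np.degrees(np.arctan(s[0])))
        for y0 in np.arange(.1,.27,.02):
            g=q[abs(q[:,1]-y0)<.01]; print(round(y0,2),np.round(np.percentile(g[:,2],[1,99]),4) if len(g) else '')
        cv2.imwrite('pics/c7.png',cv2.resize(im[150:310,280:460,::-1],None,fx=3.3,fy=3.3,interpolation=cv2.INTER_CUBIC))
go([.6097,.1638,.122],87.4)
E
```

```text
time: 19.95
position: [0.6104, 0.1464, 0.2181]
tool_rot: [2.274, 2.166, -0.002]
ft_force: [0.2, -0.1, -2.9]
grip_width: 0.161
scene 713 y [0.08614273 0.2470199 ] z [0.17211538 0.22484269]
front face: slope y,z, x [0.03619405 0.01739972 0.62121138] 2.072861591145749
0.1 [0.1726 0.2241]
0.12 [0.1733 0.2248]
0.14 [0.1731 0.2248]
0.16 [0.1739 0.2238]
0.18 [0.1725 0.2241]
0.2 [0.1729 0.2239]
0.22 [0.1722 0.2238]
0.24 [0.1727 0.2248]
0.26 
top 51 y [0.21615726 0.24424279] z [0.17998186 0.22422771]
t20.1 pos [0.6105 0.1462 0.2182] head 87.2 tilt 0.06 turn -0.05 shift [ 0.44 -0.04  2.4 ] F [-0.3  0.4 -2.7] grip 0.156
```

View pics/c7.png

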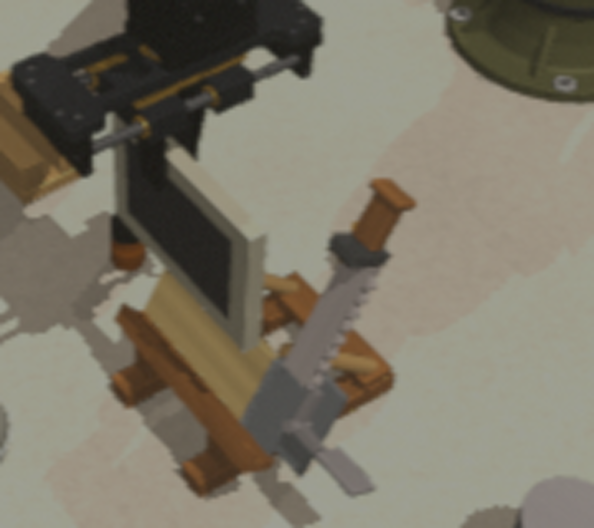

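The clamp hangs at the top with the T head free at crop (390,195). The panel is held level and upright above the ledge. Next I'll centre it and lower it.

```bash
python3 -m jog '[[[0,0.25,-0.02,0,0],[0,0.2,-0.02,0.2,0],[0,0,0,0.4,0],[0,0,0,0.5,0],[0,0,0,0.5,0],[0,0,0,0.4,0],[0,0,0,0.15,0],[0,0,0,0,0],[0,0,0,0,0]]]' 35
python3 -c "
from h import *
go([.6097,.1638,.122],87.4)"
python3 -m jog '[[[0,0,0,0.04,0],[0,0,0,0.04,0],[0,0,0,0,0]]]' 35
```

```text
time: 21.18
position: [0.6101, 0.1664, 0.1332]
tool_rot: [2.273, 2.168, 0.002]
ft_force: [0.2, -0.7, -2.8]
grip_width: 0.158
t21.2 pos [0.6101 0.1664 0.1332] head 87.3 tilt 0.09 turn -0.02 shift [-0.06 -0.01  0.28] F [ 0.2 -0.7 -2.8] grip 0.158
time: 21.55
position: [0.6093, 0.1661, 0.129]
tool_rot: [2.273, 2.168, -0.0]
ft_force: [0.1, 0.6, -1.8]
grip_width: 0.16
```

```bash
for i in 1 2 3; do python3 -m jog '[[[0,-0.02,0,0.04,0],[0,0,0,0.03,0],[0,0,0,0,0]]]' 35 | grep -E 'position|force'; done; python3 -c "
from h import *
go([.6097,.1638,.122],87.4)"
```

```text
position: [0.6093, 0.1653, 0.1261]
ft_force: [-1.1, -1.2, -3.1]
position: [0.6092, 0.1645, 0.1233]
ft_force: [0.5, 0.4, -3.2]
position: [0.6094, 0.1637, 0.1214]
ft_force: [-0.8, -1.1, 2.5]
t22.7 pos [0.6094 0.1637 0.1214] head 87.3 tilt 0.03 turn -0.02 shift [ 0.    0.01 -0.02] F [-0.8 -1.1  2.5] grip 0.160
```

Contact came at the predicted height. I'll ease the jaws open so the panel rests on the rear finger, then lean it back slowly.

```bash
python3 -m jog '[[[0.17,0,0,0,0],[0.19,0,0,0,0],[0.21,0,0,0,0],[0.23,0,0,0,0],[0.25,0,0,0,0],[0.27,0,0,0,0],[0.29,0,0,0,0],[0.31,0,0,0,0],[0.33,0,0,0,0],[0.33,0,0,0,0]]]' 35
python3 -m jog '[[[0.34,0,-0.05,0,0],[0.35,0,-0.05,0,0],[0.36,0,-0.05,0,0],[0.37,0,-0.05,0,0],[0.38,0,-0.05,0,0],[0.39,0,-0.05,0.01,0],[0.4,0,-0.05,0.01,0],[0.4,0,-0.05,0.01,0],[0.4,0,0,0,0]]]' 35
python3 - <<'E'
from h import *
go([.6097-.0435,.1658,.117],87.4)
im,d=grab('scene','scene9');c=cloud('scene',d).reshape(-1,3)
f=c[(abs(c[:,0]-.6)<.05)&(c[:,1]>.19)&(c[:,1]<.245)&(c[:,2]>.10)&(c[:,2]<.165)]
A=np.c_[f[:,1]-.185,f[:,2]-.0766,np.ones(len(f))];r=np.ones(len(f),bool)
for _ in range(4): s=np.linalg.lstsq(A[r],f[r,0],rcond=None)[0];r=abs(A@s-f[:,0])<.004
print(len(f),r.sum(),s,'lean',np.degrees(np.arctan(-s[1])))
cv2.imwrite('pics/c8.png',cv2.resize(im[150:310,280:460,::-1],None,fx=3.3,fy=3.3,interpolation=cv2.INTER_CUBIC))
E
```

```text
time: 23.92
position: [0.6093, 0.1637, 0.1206]
tool_rot: [2.273, 2.168, -0.0]
ft_force: [-0.1, 0.5, 0.6]
grip_width: 0.322
time: 25.05
position: [0.5931, 0.1645, 0.1194]
tool_rot: [2.273, 2.168, -0.0]
ft_force: [-0.6, 0.2, 0.6]
grip_width: 0.403
t25.1 pos [0.5931 0.1645 0.1194] head 87.3 tilt 0.01 turn -0.02 shift [ 0.   -0.67  0.06] F [-0.6  0.2  0.6] grip 0.403
421 396 [ 0.04972149 -0.25531758  0.61957496] lean 14.322635840733897
```

View pics/c8.png

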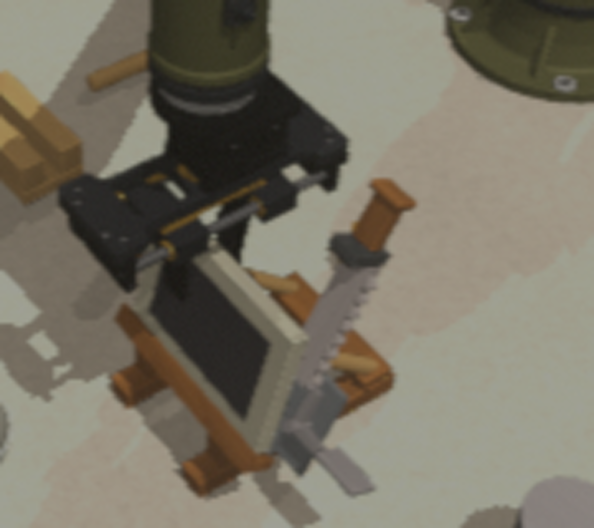

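The panel stands on the ledge, leaning about 14° on the rear finger. I'll continue.

```bash
python3 -m jog '[[[0.4,0,-0.05,0.01,0],[0.4,0,-0.05,0.01,0],[0.4,0,-0.05,0.01,0],[0.4,0,-0.05,0.01,0],[0.4,0,-0.05,0.01,0],[0.4,0,-0.05,0.01,0],[0.4,0,-0.05,0,0],[0.4,0,-0.05,0,0],[0.4,0,-0.05,0,0],[0.4,0,-0.05,0,0]]]' 35
cat > lean.py <<'E'
from h import *
import sys
n=sys.argv[1]
im,d=grab('scene',n);c=cloud('scene',d).reshape(-1,3)
f=c[(abs(c[:,0]-.59)<.06)&(c[:,1]>.19)&(c[:,1]<.245)&(c[:,2]>.10)&(c[:,2]<.155)]
A=np.c_[f[:,1]-.185,f[:,2]-.0766,np.ones(len(f))];r=np.ones(len(f),bool)
for _ in range(4): s=np.linalg.lstsq(A[r],f[r,0],rcond=None)[0];r=abs(A@s-f[:,0])<.004
print(len(f),r.sum(),s,'lean',np.degrees(np.arctan(-s[1])))
b=bd(c); q=b[(b[:,0]>-.01)&(b[:,0]<.035)&(abs(b[:,1])<.11)&(b[:,2]>.014)&(b[:,2]<.13)]
for z0 in(.02,.04,.06,.08):
    g=q[(abs(q[:,2]-z0)<.008)&(abs(q[:,1])<.07)]; g2=q[(abs(q[:,2]-z0)<.008)]; print(z0,'x',np.round(np.median(g[:,0]),4),'y',np.round(np.percentile(g2[g2[:,0]>.004][:,1],[.5,99.5]),4))
g=q[(abs(q[:,0]-.008)<.02)&(abs(q[:,1]-.02)<.05)];print('top z',np.percentile(g[:,2],99))
E
python3 lean.py s10; python3 -c "
from h import *
go([.6097-.0505,.1658,.117],87.4)"
```

```text
time: 26.35
position: [0.5732, 0.1655, 0.1171]
tool_rot: [2.273, 2.168, -0.0]
ft_force: [-1.4, -0.1, 0.1]
grip_width: 0.399
440 437 [ 0.04973055 -0.48330695  0.61925228] lean 25.79480102269804
0.02 x 0.0165 y [-0.0794  0.082 ]
0.04 x 0.017 y [-0.0696  0.0802]
0.06 x 0.0177 y [-0.0719  0.08  ]
0.08 x 0.0187 y [-0.0704  0.0806]
top z 0.12682812077415617
t26.4 pos [0.5729 0.1655 0.1171] head 87.3 tilt 0.02 turn -0.02 shift [-0.01 -0.34  0.  ] F [-0.8 -0.7 -0.3] grip 0.399
```

```bash
python3 -m jog '[[[0.4,0,-0.04,0,0],[0.4,0,-0.04,0,0],[0.4,0,-0.04,0,0],[0.4,0,-0.04,0,0],[0.4,0,-0.04,0,0],[0.4,0,-0.04,0,0],[0.4,0,0,0,0]]]' 35
python3 lean.py s11
```

```text
time: 27.28
position: [0.5637, 0.1659, 0.1171]
tool_rot: [2.273, 2.168, 0.0]
ft_force: [-0.5, -0.6, 0.3]
grip_width: 0.402
459 458 [ 0.0460204  -0.52748093  0.61933802] lean 27.81079210109893
0.02 x 0.0157 y [-0.081   0.0796]
0.04 x 0.0155 y [-0.08   0.081]
0.06 x 0.0156 y [-0.0626  0.0802]
0.08 x 0.016 y [-0.0689  0.0805]
top z 0.1275922899319856
```

The panel is flat on the board (27.8°, centred) and the rear finger is clear of it. I'll lift off, close the jaws and move over the thumb pad.

```bash
python3 -m jog '[[[0.4,0,0,-0.1,0],[0.4,0,0,-0.3,0],[0.4,0,0,-0.6,0],[0.4,0,0,-0.8,0],[0.4,0,0,-0.9,0],[0.4,0,0,-0.9,0],[0.3,0,0,-0.5,0],[0.2,0.3,0,-0.1,0],[0.1,0.6,0.1,0,0],[0,0.8,0.1,0,0]]]' 35
python3 lean.py s12
python3 - <<'E'
from h import *
t=w([-.01,.133,.036]);print(t); 
for n in('scene','top'):
    c=cloud(n,np.load(f'pics/{n}{6}.npz')['d']).reshape(-1,3)
    b=bd(c);q=b[(abs(b[:,0]+.01)<.025)&(b[:,1]>.118)&(b[:,1]<.18)&(abs(b[:,2]-.035)<.012)];print(n,np.round(np.percentile(q,[3,50,97],axis=0),4))
t[2]+=.05-.037; go(t,87.4)
E
```

```text
time: 28.58
position: [0.5749, 0.2341, 0.2845]
tool_rot: [-2.275, -2.167, 0.001]
ft_force: [0.1, 0.8, 0.9]
grip_width: 0.077
462 459 [ 0.04718086 -0.53328677  0.61950988] lean 28.07040972381401
0.02 x 0.0157 y [-0.0788  0.0799]
0.04 x 0.0155 y [-0.0798  0.0798]
0.06 x 0.0157 y [-0.0801  0.08  ]
0.08 x 0.0155 y [-0.0791  0.0804]
top z 0.12527345552259905
[0.58552931 0.3185303  0.0970914 ]
scene [[-0.0182  0.119   0.0284]
 [-0.0027  0.1367  0.0329]
 [ 0.0063  0.1526  0.0355]]Traceback (most recent call last):
  File "<stdin>", line 5, in <module>
    return _quantile_unchecked(
        a, q, axis, out, overwrite_input, method, keepdims, weights)
    return _ureduce(a,
                    func=_quantile_ureduce_func,
    ...<5 lines>...
                    overwrite_input=overwrite_input,
                    method=method)
    r = func(a, **kwargs)
    result = _quantile(arr,
                       quantiles=q,
    ...<2 lines>...
                       out=out,
                       weights=wgt)
    slices_having_nans = np.isnan(arr[-1, ...])
                                  ~~~^^^^^^^^^
IndexError: index -1 is out of bounds for axis 0 with size 0
```

```bash
python3 -m jog '[[[0,0.8,0,0,0],[0,0.6,0,0,0],[0,0.2,0,0.2,0],[0,0,0,0.7,0],[0,0,0,0.9,0],[0,0,0,0.9,0],[0,0,0,0.8,0],[0,0,0,0.4,0],[0,0,0,0,0]]]' 35
python3 -c "
from h import *
t=w([-.01,.133,.036]);t[2]-=.025; go(t,87.4)
t=w([-.01,.133,.020]);t[2]-=.037; go(t,87.4)"
```

```text
time: 29.75
position: [0.5765, 0.2963, 0.1273]
tool_rot: [-2.273, -2.167, 0.007]
ft_force: [-4.3, -0.4, -1.4]
grip_width: 0.005
t29.8 pos [0.5765 0.2963 0.1273] head 87.3 tilt 0.25 turn -0.02 shift [0.57 0.21 1.38] F [-4.3 -0.4 -1.4] grip 0.005
t29.8 pos [0.5765 0.2963 0.1273] head 87.3 tilt 0.25 turn -0.02 shift [0.57 0.4  2.03] F [-4.3 -0.4 -1.4] grip 0.005
```

The state shows 4 N sideways: my y fell short, so the gripper body may be brushing the handle head. I'll move away in +y at once.

```bash
python3 -m jog '[[[0,0.2,0,0,0],[0,0.3,0,0,0],[0,0.15,0.1,0,0],[0,0,0.1,0,0],[0,0,0,0,0]]]' 35
python3 - <<'E'
from h import *
t=w([-.01,.133,.036]);t[2]-=.025; go(t,87.4)
im,d=grab('scene','scene13'); cv2.imwrite('pics/c9.png',cv2.resize(im[120:310,300:460,::-1],None,fx=3,fy=3,interpolation=cv2.INTER_CUBIC))
c=bd(cloud('scene',d)).reshape(-1,3)
q=c[(c[:,0]>.008)&(c[:,0]<.024)&(abs(c[:,1]-.062)<.012)&(c[:,2]>.14)&(c[:,2]<.19)]
print(len(q),np.round(np.percentile(q[:,2],[2,10,50,90,98]),4))
E
python3 lean.py s14
```

```text
time: 30.38
position: [0.588, 0.3224, 0.1289]
tool_rot: [2.274, 2.167, -0.0]
ft_force: [0.3, -1.0, 0.1]
grip_width: 0.008
t30.4 pos [0.588  0.3224 0.1289] head 87.2 tilt 0.03 turn -0.03 shift [-0.1  -0.06  1.42] F [ 0.3 -1.   0.1] grip 0.008
4 [0.1612 0.1613 0.1624 0.1636 0.1637]
59 59 [ 0.07344909 -0.53724297  0.61937982] lean 28.246602576891476
0.02 x 0.0156 y [-0.0795  0.0798]
0.04 x 0.0154 y [-0.0794  0.009 ]
0.06 x 0.0155 y [-0.0792 -0.0002]
0.08 x 0.0157 y [-0.0793  0.0615]
top z 0.10820279028612267
```

View pics/c9.png

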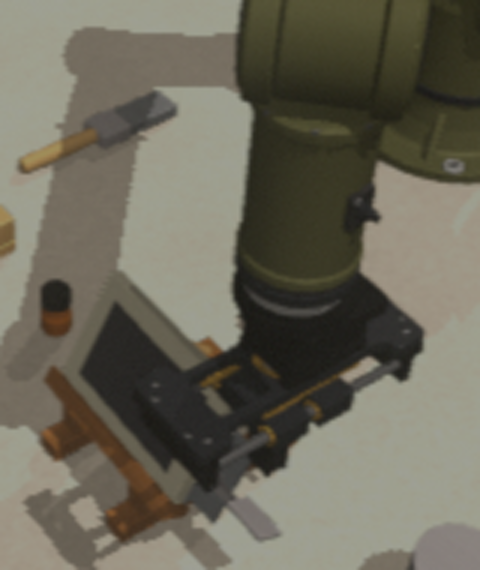

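The gripper is now clear beside the handle, with the panel still seated and the pad below the fingers at crop (255,515). I'll go down to feel for the pad.

```bash
python3 -m jog '[[[0,0,-0.1,0.2,0],[0,0,-0.1,0.4,0],[0,0,0,0.3,0],[0,0,0,0.1,0],[0,0,0,0,0],[0,0,0,0,0]]]' 35 | grep -E 'pos|force'
for i in 1 2 3 4 5; do python3 -m jog '[[[0,0,0,0.04,0],[0,0,0,0.04,0],[0,0,0,0,0]]]' 35 | grep -E 'position|force'|tr '\n' ' '; echo; done
```

```text
position: [0.5796, 0.3236, 0.0895]
ft_force: [-0.2, 0.3, 0.2]
position: [0.5792, 0.3232, 0.0857] ft_force: [-0.6, 0.3, 0.5] 
position: [0.5791, 0.3232, 0.0824] ft_force: [0.4, -0.7, -0.2] 
position: [0.5791, 0.3233, 0.0792] ft_force: [0.9, -0.2, 0.6] 
position: [0.5791, 0.3233, 0.076] ft_force: [-0.5, -0.1, 0.6] 
position: [0.5791, 0.3233, 0.0728] ft_force: [-0.4, -0.6, -0.2]
```

```bash
for i in 1 2 3 4; do python3 -m jog '[[[0,0,0,0.04,0],[0,0,0,0.04,0],[0,0,0,0,0]]]' 35 | grep -E 'position|force'|tr '\n' ' '; echo; done
```

```text
position: [0.5791, 0.3233, 0.0696] ft_force: [-0.2, -0.3, 0.2] 
position: [0.5791, 0.3232, 0.0664] ft_force: [0.2, -0.2, 0.4] 
position: [0.5791, 0.3232, 0.0632] ft_force: [-1.3, 0.3, -0.2] 
position: [0.5791, 0.3232, 0.06] ft_force: [-0.0, 0.3, 0.3]
```

```bash
for i in 1 2 3; do python3 -m jog '[[[0,0,0,0.04,0],[0,0,0,0.03,0],[0,0,0,0,0]]]' 35 | grep -E 'position|force'|tr '\n' ' '; echo; done
python3 - <<'E'
from h import *
s=get_state()
im,d=grab('scene','scene15');c=cloud('scene',d).reshape(-1,3)
f=c[(abs(c[:,0]-.579)<.045)&(c[:,1]>.29)&(c[:,1]<.36)&(c[:,2]>.07)&(c[:,2]<.17)]
for x0 in np.arange(.53,.63,.008):
    g=f[(f[:,0]>=x0)&(f[:,0]<x0+.008)]
    if len(g)>2:print(round(x0,3),len(g),'z',np.round(np.percentile(g[:,2],[2,25,50,75,98]),3),'y',np.round(np.percentile(g[:,1],[2,98]),3))
b=bd(c);q=b[(b[:,0]>.008)&(b[:,0]<.024)&(abs(b[:,1]-.062)<.012)&(b[:,2]>.1)&(b[:,2]<.19)];print(np.percentile(q[:,2],[2,50,98]) if len(q) else '')
cv2.imwrite('pics/c10.png',cv2.resize(im[220:320,340:440,::-1],None,fx=5,fy=5,interpolation=cv2.INTER_CUBIC))
E
```

```text
position: [0.5797, 0.3235, 0.0581] ft_force: [-0.1, -0.7, 3.7] 
position: [0.5792, 0.3237, 0.0547] ft_force: [0.2, 1.7, 3.7] 
position: [0.5788, 0.3234, 0.0515] ft_force: [-0.9, -0.2, 4.1] 
0.57 15 z [0.09  0.097 0.104 0.166 0.169] y [0.333 0.358]
0.578 24 z [0.082 0.087 0.092 0.101 0.167] y [0.3   0.358]
0.586 68 z [0.083 0.089 0.094 0.106 0.119] y [0.299 0.337]
0.594 32 z [0.084 0.09  0.092 0.093 0.165] y [0.305 0.359]
0.602 26 z [0.089 0.091 0.093 0.095 0.168] y [0.318 0.36 ]
0.61 35 z [0.161 0.164 0.166 0.168 0.17 ] y [0.295 0.36 ]
[0.10018476 0.10693106 0.16065518]
```

```bash
python3 -m jog '[[[0,0,0.023,0.044,0],[0,0,0.023,0.044,0],[0,0,0.023,0.044,0],[0,0,0.023,0.044,0],[0,0,0,0,0],[0,0,0,0,0]]]' 35| grep -E 'position|force'
cat > foot.py <<'E'
from h import *
import sys
im,d=grab('scene',sys.argv[1]);c=cloud('scene',d).reshape(-1,3);b=bd(c)
q=b[(abs(b[:,0])<.03)&(b[:,1]>.03)&(b[:,1]<.095)&(b[:,2]>.08)&(b[:,2]<.24)]
for z0 in np.arange(.1,.24,.006):
    g=q[abs(q[:,2]-z0)<.003]
    if len(g): print(round(z0,3),len(g),np.round(np.percentile(g[:,0],[5,95]),3),end=' |')
E
python3 foot.py s16; python3 -c "
from h import *
go([0,0,0])"
```

```text
position: [0.5826, 0.3228, 0.0446]
ft_force: [-1.9, -0.5, 3.8]
0.1 48 [0.011 0.018] |0.106 49 [0.005 0.019] |0.112 25 [0.017 0.022] |0.118 30 [0.006 0.022] |0.124 1 [0.006 0.006] |t36.6 pos [0.5826 0.3228 0.0446] head 87.3 tilt 0.05 turn 0.00 shift [ -8.75 -14.17   1.13] F [-2.5 -1.1  5. ] grip 0.006
```

The foot now shows at board z 0.110–0.121, resting on the panel. I'll press slightly deeper and hold to make sure it has fully sunk.

```bash
python3 -m jog '[[[0,0,0.012,0.022,0],[0,0,0.012,0.022,0],[0,0,0,0,0],[0,0,0,0,0],[0,0,0,0,0],[0,0,0,0,0],[0,0,0,0,0],[0,0,0,0,0],[0,0,0,0,0],[0,0,0,0,0]]]' 35| grep -E 'position|force'
python3 foot.py s17
# release gently along board +z, then straight up/away
python3 -m jog '[[[0,0,-0.023,-0.044,0],[0,0,-0.023,-0.044,0],[0,0,-0.046,-0.088,0],[0,0,-0.046,-0.088,0],[0,0,-0.046,-0.088,0],[0,0,0,-0.15,0],[0,0.1,0,-0.3,0],[0,0.3,0,-0.5,0],[0,0.6,0,-0.6,0],[0,0.8,0,-0.6,0]]]' 35| grep -E 'position|force'
python3 -m jog '[[[0,0.8,0,-0.6,0],[0,0.6,0,-0.4,0],[0,0.3,0,0,0],[0,0,0,0,0],[0,0,0,0,0]]]' | grep -E 'position|force'
python3 foot.py s18; python3 lean.py s19
python3 - <<'E'
from h import *
a=cv2.imread('pics/s19.png')[150:320,280:450]
cv2.imwrite('pics/c11.png',cv2.resize(a,None,fx=3.4,fy=3.4,interpolation=cv2.INTER_CUBIC)); go([0,0,0])
E
```

```text
position: [0.5829, 0.3229, 0.0441]
ft_force: [-6.6, -3.1, 9.9]
0.1 46 [0.009 0.017] |0.106 48 [0.006 0.019] |0.112 19 [0.019 0.022] |0.118 34 [0.006 0.022] |position: [0.5808, 0.3954, 0.1449]
ft_force: [1.0, 0.3, -0.1]
position: [0.5834, 0.4615, 0.1819]
ft_force: [0.5, 0.3, 0.3]
0.1 61 [-0.01   0.017] |0.106 64 [-0.003  0.019] |0.112 35 [-0.007  0.021] |0.118 81 [-0.009  0.021] |0.124 23 [-0.001  0.008] |0.13 24 [-0.001  0.007] |0.136 26 [-0.001  0.007] |0.142 25 [-0.002  0.008] |0.148 25 [-0.002  0.007] |0.154 19 [0.    0.008] |0.16 46 [-0.005  0.012] |0.166 30 [-0.006  0.01 ] |456 451 [ 0.04605155 -0.52829618  0.61939902] lean 27.847322460889778
0.02 x 0.0157 y [-0.0795  0.0802]
0.04 x 0.0157 y [-0.0787  0.08  ]
0.06 x 0.0156 y [-0.0796  0.0799]
0.08 x 0.0157 y [-0.0798  0.0796]
top z 0.12464334235241563
t39.9 pos [0.5837 0.4616 0.1824] head 87.2 tilt 0.10 turn 0.00 shift [-12.23 -14.01   4.59] F [-0.2 -0.4  0.3] grip 0.008
```

View pics/c11.png

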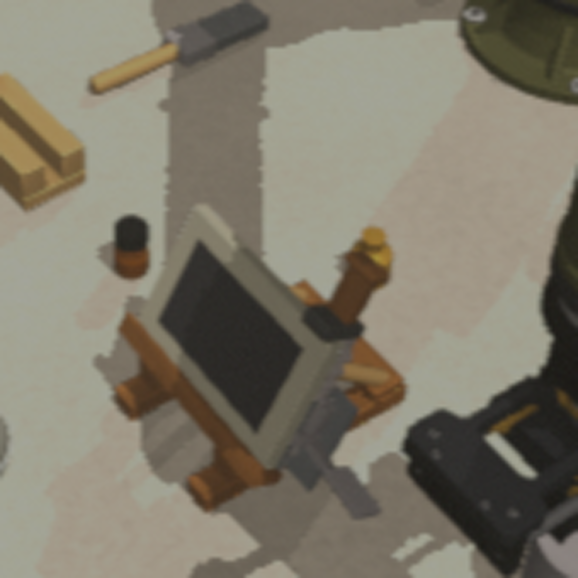

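The foot rests on the panel's upper edge at crop (335,325). The panel lies flat and centred, the pawl is released and the gripper is clear of everything. Handing in.

```bash
python3 -c "
from bench import job
print(job.close_job())"
```

```text
the job is handed in; nothing more can be done
None
```

The panel is mounted in the easel with the clamp resting on its upper edge. I handed the job in at about 40 s, and it reported no verdict.

**What I did**
- **Clamp:** I pulled it up by the T handle to the stop and let it hang on the top tooth. The foot underside read about 163 mm, against 164 mm expected.
- **Panel:** The tool can't tilt, so I set the panel upright on the ledge. I then leaned it back slowly on the rear finger until it lay against the board.
- **Pawl:** I pressed the thumb pad and held it until the foot reached the panel, then released it.

**Last checks**
- **Lean:** The panel leans 27.8°, against 28° nominal.
- **Flatness:** Its front face is parallel to the board to within about 0.1 mm. I measured it at 15.7 mm in front of the board where 14 mm was expected. The camera reads the board face itself about 1.3 mm forward, so I take the panel as flat.
- **Centring:** Its edges are at y −79.6 and +79.9 mm.
- **Foot:** It sits on the panel's edge at about 111 mm, with the gripper clear and no force on it.

**What went wrong or disagreed**
- **Tool height:** The reported tool height was about 36 mm lower than the cameras showed. My first try at the handle therefore closed above it and moved nothing. I corrected for this from then on.
- **Near contact:** On the way to the pad, I read about 4 N sideways, so the gripper body probably brushed the handle's head. I moved away at once; the panel had not moved and the clamp still read at the top.
- **Not measured:** I judged the pawl's release only from the picture and the force reading. I also did not re-measure the other objects' positions at the end. The jar, brush and brass weight look unmoved in the last picture.

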